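# Lock the blue filter cartridge into its bayonet head

## Task

Fit the blue filter cartridge into the round grey filter head on the bench: line its two lugs up with the two slots, push it straight down against the spring, turn it clockwise (seen from above) until its grip bar lines up with the two red marks, and let go so that it stays locked. Leave the orange cartridge standing where it is.

Things in the scene. Friction and masses are not known exactly. Their poses are not given: they have to be found in the camera images.
- cartridge_blue: Loose cartridge, 80 mm high, 0.1 to 0.16 kg, upright on bench. White body, 36 mm diameter, blue bands. Blue grip bar on top, 50 to 80 mm above the foot, 56 mm along x, 24 mm along y: grip across the 24 mm. Two lugs at the foot along +x and -x, below the bar's ends: 12 mm wide, tips 30 mm from the axis, 3 to 11 mm above the foot. Same after a half turn. Origin: centre of its underside; z up.
- filter_head: Grey round socket fixed to the bench, 104 mm flange, 80 mm cup, top at 42 mm. Aluminium lip at 34 to 42 mm: 44 mm opening and two opposite slots 60 degrees wide, 34 mm from centre. Origin: centre of underside, z up; red rim marks on its +x and -x (locked bar line). Slot line is at +70 degrees (counter-clockwise from above) from x: insert there, turn 70 clockwise; a stop follows some 10 degrees on.
- seal_plate (a joint): Travel (m) of the black sprung plate inside the head that carries the cartridge's foot: 0 free (30 mm above bench), 0.016 fully down (14 mm). Yields from 2.8 N, 8.4 N at full travel. Lugs clear the lip from below once the foot is under 23 mm; turn with the foot at 16 to 20 mm. Let go when turned, the spring lifts the lugs against the lip's underside, foot at about 23 mm.
- cartridge_orange: Bystander: a loose cartridge of the same shape and size, with orange bands and an orange grip bar. Origin: centre of its underside.
Things that resemble listed ones, but are neither listed nor needed, are in the scene too. Of the things that look like the filter_head, the larger one is meant. What is shaped like the cartridge_blue but yellow is not meant.

How it is judged:
By the outcome, as a careful person would: the job done as asked, in the order asked, and still so for the second after the job is handed in, with the robot touching nothing.
It also fails if it takes over 48 s, if anything falls off the work surface, if the arm or the gripper's body presses on something with over 40 N, if the wrist force passes 120 N, or if a joint passes its speed limit or range.

## Robot

A 6-joint arm with a two-finger parallel gripper is mounted at the origin on a cart in front of the work surface, level with it; the furniture and walls round the work are solid. World frame = base frame: x ahead of the robot, y to its left, z up, the work surface at z = 0. Lengths are in m, angles in degrees, forces in N, time in s.
With the tool pointing down it reaches from about 0.3 to 0.75 m from the base axis. Payload 8.5 kg.
Tool frame: the origin (TCP) lies at the very end of the fingers, on their centre line; the grasp point (between the pads) lies robot.pinch_z behind it (robot.pinch_z is the distance from the TCP to the grasp point, in m); x points along the fingers, y is the direction in which the jaws open and shut, and the axes are right-handed (so a half turn about x gives the same grasp; the last joint's range is limited). The gripper opens to 85 mm and grips with 20 to 120 N. Pads are 22 mm wide; open, the fingers measure 114 mm over their backs; the gripper's body (76 mm by 85 mm) begins 54 mm behind the grasp point. The pads swing forward as they close: fully open they stand 13 mm farther back than shut.
Start: joints at [-88.367, 21.807, 74.336, -0, 83.858, -12.336], TCP at [0.133, -0.534, 0.211] pointing down, gripper open.
Joint ranges: [-178.18, 178.18], [-50.72, 133.34], [12.68, 142.11], [-81.47, 261.47], [9.98, 163.14], [-165.26, 165.26]. Speed limits (degrees/s): [136.94, 136.94, 180, 180, 180, 180].

## Interface

Orientations are given as a 3x3 rotation matrix whose columns are the frame's x, y, z axes.
In Python, from bench import robot gives the robot as it stands.
- The arm moves only by the tool apply_moves, never from a script. Its argument "targets" is a list of rows, each a list of 7 numbers: the shift along the tool's x, y, z in m, then the turn, a rotation vector about the tool's x, y, z in degrees, then the opening, from -1 (shut) to 1 (fully open). In form: [[x, y, z, wx, wy, wz, hand], ...]. A call has 1 to 10 rows; each row is the pose to reach, as a shift and turn from the pose commanded when the call began, along the tool's axes at that moment; what a row does not reach only later rows make up. A row lasts 1/10 s, in which the tool goes at most 50 mm and 8.59 degrees, less where a joint would pass 70% of its speed; a pose out of reach is approached as far as the arm can. A call with a gripper value outside its range is refused whole. The fingers move at their own pace and stop on an object; "squeeze" is the grip in N (left out, the last holds). Time passes only in rows, so rows that repeat a pose let the fingers close. It gives the time, the measured TCP pose, the force and the opening at its end, in the units of the state.
- robot.sense(): the state, without advancing time (a new reading comes with each control period).
- robot.get_image(name): name is "scene" or "top"; returns the picture (384x512x3 uint8, blue, green, red); there is no depth.
- robot.camera_info(name): a dict with "intrinsics" (3x3 intrinsics, pixels), "D" ([k1, k2, p1, p2, k3] as OpenCV has them; the pictures are not rectified), "R" (3x3) and "t" (3): a world point X has camera coordinates R X + t. Camera axes: x right, y down, z forward; pixel columns grow to the right and rows downward; lengths in m; the calibration is good to about 2 mm. A picture is of the moment at which its call begins. camera_info takes no time and is no camera call.
- robot.sign_off(): hands the job in, once; it reports no verdict.
The state is a dict: "time": time; "qpos": joint angles; "joint_velocities": joint speeds; "joint_efforts": joint torques, N m; "tool_pos": TCP position; "tool_rot": TCP orientation; "ft_force": force on the tool from outside, world axes, zero at the start; "torque": the same for the moment, N m; "grip_width": opening from 0.0 (shut) to 1.0 (fully open).
Only numpy, scipy, OpenCV 4.12 (cv2) and the standard library are available. Lean on these libraries where they do the work, as an engineer would, in place of code of your own. Each camera call takes 0.05 s, during which the arm holds its last target.

## Working session

There is one attempt and no reset: what is moved stays moved. The work goes in short steps, Python scripts to look and compute and a tool call to move; the robot and the scene stay as the last step left them, time stands still between calls to the robot, and variables do not carry over. Pictures are saved under pics/ and viewed, and the job is handed in when it is done.

Besides the shell and the picture viewer there is one more tool, called after "Request:" as name(argument=value, ...) on one line, values as JSON. apply_moves: Moves the arm, as the interface text tells. Its arguments: {"type":"object","properties":{"targets":{"type":"array"},"squeeze":{"type":"number"}},"required":["targets"]}

```bash
ls; mkdir -p pics; python3 - <<'E'
from bench import robot
import cv2
for n in("scene","top"):
    cv2.imwrite(f"pics/{n}0.png",robot.get_image(n)); print(n,robot.camera_info(n))
print(robot.sense(),robot.pinch_z)
E
```

```text
pics
scene {'intrinsics': array([[394.69575736,   0.        , 259.62708571],
       [  0.        , 394.69575736, 183.82680794],
       [  0.        ,   0.        ,   1.        ]]), 'D': array([0.04368215, 0.        , 0.        , 0.        , 0.        ]), 'R': array([[-0.6160068 , -0.78766508,  0.01092394],
       [-0.34582692,  0.25794815, -0.90214549],
       [ 0.7077707 , -0.55950556, -0.43129361]]), 't': array([0.46595796, 0.20742202, 0.52476229])}
top {'intrinsics': array([[401.08071828,   0.        , 254.07344372],
       [  0.        , 401.08071828, 190.95820687],
       [  0.        ,   0.        ,   1.        ]]), 'D': array([-0.10571751,  0.        ,  0.        ,  0.        ,  0.        ]), 'R': array([[ 0.00784971, -0.99991619, -0.01029499],
       [-0.98706764, -0.00609957, -0.16018822],
       [ 0.160112  ,  0.01141928, -0.9870328 ]]), 't': array([0.12473328, 0.5779011 , 0.96016327])}
{'time': 0.1, 'qpos': array([-8.83657702e+01,  2.18370349e+01,  7.43786495e+01,  2.47261845e-03,
        8.38580347e+01, -1.23379531e+01]), 'joint_velocities': array([ 0.06496653,  0.00019598, -0.08984464,  0.04154044, -0.01104606,
       -0.03588154]), 'joint_efforts': array([ 2.34093197e-03, -4.49222410e+01, -2.31659460e+01, -2.48136857e-04,
        3.62121747e-03, -6.80810246e-06]), 'tool_pos': array([ 0.13277908, -0.53344262,  0.21048479]), 'tool_rot': array([[ 6.19666656e-06,  2.41446284e-01, -9.70414186e-01],
       [ 1.28734165e-03, -9.70413384e-01, -2.41446076e-01],
       [-9.99999171e-01, -1.24775844e-03, -3.16837185e-04]]), 'ft_force': array([-0.75069378,  0.08918287,  0.08103184]), 'torque': array([0.02578943, 0.04057057, 0.01075628]), 'grip_width': 0.9994975047065962} 0.0187
```

View pics/scene0.png

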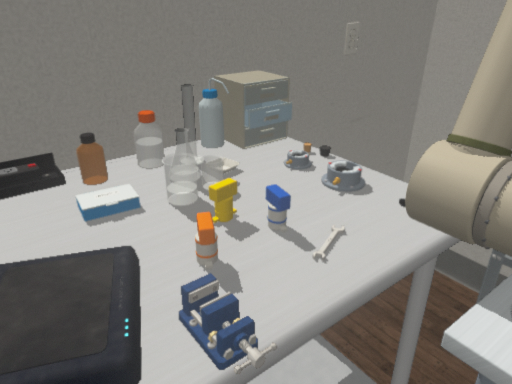

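View pics/top0.png

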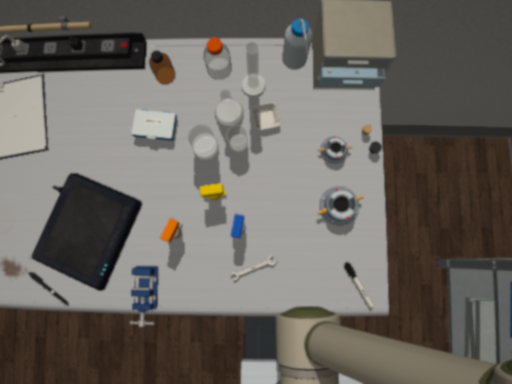

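```bash
python3 - <<'E'
import cv2,numpy as np
t=cv2.imread("pics/top0.png");s=cv2.imread("pics/scene0.png")
r=lambda im,x,y,w,h,f:cv2.resize(im[y:y+h,x:x+w],None,fx=f,fy=f,interpolation=cv2.INTER_CUBIC)
a=np.hstack([r(t,310,175,60,60,6),r(t,208,196,60,60,6)])
b=np.hstack([r(s,314,145,60,60,6),r(s,248,175,60,60,6)])
cv2.imwrite("pics/crop_a.png",a);cv2.imwrite("pics/crop_b.png",b)
E
```

```text
(no output)
```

View pics/crop_a.png

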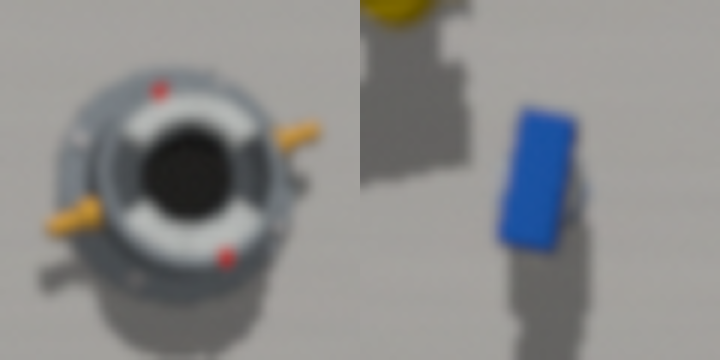

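View pics/crop_b.png

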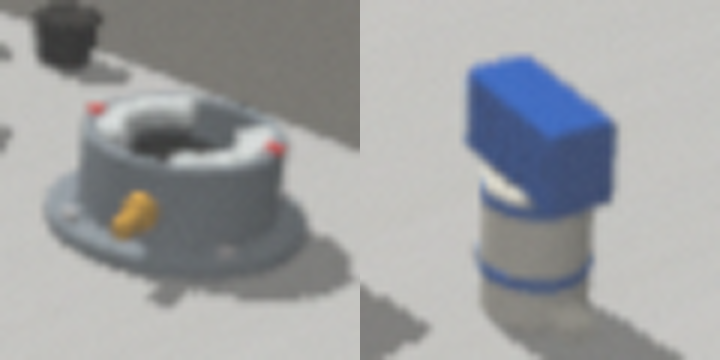

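```bash
cat > h.py <<'E'
import cv2,numpy as np
from bench import robot
from scipy.optimize import minimize,least_squares
CI={n:robot.camera_info(n) for n in("scene","top")}
def proj(n,X):
    c=CI[n];return cv2.projectPoints(np.asarray(X,float).reshape(-1,1,3),cv2.Rodrigues(c["R"])[0],c["t"],c["intrinsics"],c["D"])[0][:,0]
def back(n,uv,z):
    c=CI[n];p=cv2.undistortPoints(np.array([[uv]],float),c["intrinsics"],c["D"])[0,0]
    o=-c["R"].T@c["t"];d=c["R"].T@np.r_[p,1];return (o+d*(z-o[2])/d[2])[:2]
def box(x,y,a,z0,z1,L=.056,W=.024):
    c,s=np.cos(a),np.sin(a)
    return [[x+c*i*L/2-s*j*W/2,y+s*i*L/2+c*j*W/2,z] for i in(1,-1) for j in(1,-1) for z in(z0,z1)]
def hull(n,P,S=4):
    m=np.zeros((384*S,512*S),np.float32)
    h=cv2.convexHull(((proj(n,P)+.5)*S-.5).astype(np.float32)).astype(np.float32)
    cv2.fillConvexPoly(m,np.round(h*16).astype(np.int32),1.,shift=4)
    return cv2.resize(m,(512,384),interpolation=cv2.INTER_AREA)
def bluemask(im,c,r=40):
    b,g,rr=[im[...,i].astype(float) for i in range(3)]
    w=np.clip((b-rr-15)/50.,0,1)
    m=np.zeros_like(w);m[c[1]-r:c[1]+r,c[0]-r:c[0]+r]=1
    return w*m
def redpts(im,c,r=25):
    b,g,rr=[im[...,i].astype(float) for i in range(3)]
    m=((rr-np.maximum(g,b))>45)&(abs(g-b)<30)
    k=np.zeros(m.shape,bool);k[c[1]-r:c[1]+r,c[0]-r:c[0]+r]=1;m&=k
    n,l,st,ce=cv2.connectedComponentsWithStats(m.astype(np.uint8))
    out=[]
    for i in range(1,n):
        w=np.where(l==i,rr-np.maximum(g,b),0);yy,xx=np.mgrid[:384,:512]
        out.append((st[i,4],(w*xx).sum()/w.sum(),(w*yy).sum()/w.sum()))
    return out
E
python3 - <<'E'
from h import *
t=cv2.imread("pics/top0.png");s=cv2.imread("pics/scene0.png")
for n,im,c in(("top",t,(340,206)),("scene",s,(344,173))):
    R=redpts(im,c);print(n,R)
    P=[back(n,r[1:],.043) for r in R];print(P)
    if len(P)==2:
        d=P[0]-P[1];print("mid",(P[0]+P[1])/2,np.linalg.norm(d),np.degrees(np.arctan2(d[1],d[0])))
M={"top":bluemask(t,(238,226)),"scene":bluemask(s,(278,200),32)}
# bar only: drop lower bands in scene
def cost(p,ns):
    e=0
    for n in ns:
        e+=((hull(n,box(p[0],p[1],p[2],.05,.08))-M[n])**2).sum()
    return e
x0=back("top",(238,226),.08)
for ns in(("top",),("scene",),("top","scene")):
    best=min((minimize(cost,[*x0,a],args=(ns,),method="Nelder-Mead",options=dict(initial_simplex=np.array([*x0,a])+np.array([[0,0,0],[.006,0,0],[0,.006,0],[0,0,.2]]),xatol=1e-5)) for a in(-.4,-.1,.2)),key=lambda r:r.fun)
    print(ns,best.x[:2],np.degrees(best.x[2]),best.fun)
for n,u in(("orange",(171,230)),("yellow",(211,190)),("small head",(335,149))): print(n,back("top",u,.08))
E
```

```text
top [(np.int32(6), np.float64(336.188202247191), np.float64(189.8061797752809)), (np.int32(8), np.float64(347.09760956175296), np.float64(217.48605577689244))]
[array([ 0.58193382, -0.07885694]), array([ 0.51181711, -0.10473118])]
mid [ 0.54687547 -0.09179406] 0.074738405884242 20.254907005502016
scene [(np.int32(4), np.float64(329.52208835341366), np.float64(162.51807228915663)), (np.int32(4), np.float64(359.32442748091603), np.float64(169.2175572519084))]
[array([ 0.57991843, -0.07679697]), array([ 0.50998331, -0.10227903])]
mid [ 0.54495087 -0.089538  ] 0.07443289859799371 20.020075365418453
('top',) [0.48852864 0.16938356] -8.598302998113867 9.919337500000001
('scene',) [0.48684446 0.16954904] -17.418100538893764 58.8051125
('top', 'scene') [0.48771222 0.16912028] -14.92958876644956 80.96210625
orange [0.47515711 0.32783874]
yellow [0.57341214 0.23333979]
small head [ 0.67833008 -0.07143009]
```

Candidates (top camera): blue (238,226), yellow (211,190), orange (171,230); heads: larger (340,206), smaller (335,149). By the description I choose blue (238,226) and the larger head (340,206). The crops confirm both: a blue bar over a white body, and a wide cup with two red rim marks at (336,190) and (347,217). The slots lie left and right of the cup, which matches a locked line of about 20° and a slot line of about 90°.

```bash
cat > mv.py <<'E'
from bench import robot
import numpy as np
def go(x,y,z,yaw):
    s=robot.sense();p=s["tool_pos"];R=s["tool_rot"]
    cy=np.degrees(np.arctan2(R[1,1],R[0,1]))
    c,sn=np.cos(np.radians(cy)),np.sin(np.radians(cy))
    # ideal downward tool: x=(0,0,-1), y=(c,s,0), z = x cross y = (s,-c,0)
    d=np.array([x,y,z])-p
    dy=(yaw-cy+180)%360-180
    print("t",s["time"],"tcp",p.round(4),"yaw",cy.round(2),"F",s["ft_force"].round(1),"grip",round(s["grip_width"],3))
    print("row:",np.round([-d[2],c*d[0]+sn*d[1],sn*d[0]-c*d[1],-dy],4), "tilt",R[:,0].round(4))
E
python3 -c "
from mv import *
go(.488,.1694,.16,-98.6)"
```

```text
t 0.1 tcp [ 0.1328 -0.5334  0.2105] yaw -76.03 F [-0.8  0.1  0.1] grip 0.999
row: [ 0.0505 -0.5963 -0.5144 22.5719] tilt [ 0.      0.0013 -1.    ]
```

Request:
apply_moves(targets=[[0.0505, -0.596, -0.514, 22.6, 0, 0, 1], [0.0505, -0.596, -0.514, 22.6, 0, 0, 1], [0.0505, -0.596, -0.514, 22.6, 0, 0, 1], [0.0505, -0.596, -0.514, 22.6, 0, 0, 1], [0.0505, -0.596, -0.514, 22.6, 0, 0, 1], [0.0505, -0.596, -0.514, 22.6, 0, 0, 1], [0.0505, -0.596, -0.514, 22.6, 0, 0, 1], [0.0505, -0.596, -0.514, 22.6, 0, 0, 1], [0.0505, -0.596, -0.514, 22.6, 0, 0, 1], [0.0505, -0.596, -0.514, 22.6, 0, 0, 1]], squeeze=80)

```text
time: 1.1
tool_pos: [0.3581, -0.0864, 0.179]
tool_rot: [[0.0, -0.15, -0.989], [-0.0, -0.989, 0.15], [-1.0, 0.0, -0.0]]
ft_force: [1.2, -1.3, 0.9]
grip_width: 1.003
```

```bash
python3 -c "
from mv import *
go(.488,.1694,.16,-98.6)"
```

```text
t 1.1 tcp [ 0.3581 -0.0864  0.179 ] yaw -98.65 F [ 1.2 -1.3  0.9] grip 1.003
row: [ 0.019  -0.2724 -0.0899 -0.0534] tilt [ 3.e-04 -2.e-04 -1.e+00]
```

Request:
apply_moves(targets=[[0.019, -0.272, -0.09, 0, 0, 0, 1], [0.019, -0.272, -0.09, 0, 0, 0, 1], [0.019, -0.272, -0.09, 0, 0, 0, 1], [0.019, -0.272, -0.09, 0, 0, 0, 1], [0.019, -0.272, -0.09, 0, 0, 0, 1], [0.019, -0.272, -0.09, 0, 0, 0, 1], [0.019, -0.272, -0.09, 0, 0, 0, 1], [0.019, -0.272, -0.09, 0, 0, 0, 1]])

```text
time: 1.9
tool_pos: [0.4872, 0.1674, 0.1594]
tool_rot: [[-0.001, -0.149, -0.989], [-0.0, -0.989, 0.149], [-1.0, 0.001, 0.001]]
ft_force: [-0.1, 0.2, 0.3]
grip_width: 0.998
```

```bash
python3 -c "
from mv import *
go(.488,.1694,.053,-98.6)
import cv2
cv2.imwrite('pics/s1.png',cv2.resize(robot.get_image('scene')[100:300,180:420],None,fx=3,fy=3))"
```

```text
t 1.9 tcp [0.4872 0.1674 0.1594] yaw -98.54 F [-0.1  0.2  0.3] grip 0.998
row: [ 0.1064 -0.0021 -0.0005  0.055 ] tilt [-1.4e-03 -4.0e-04 -1.0e+00]
```

View pics/s1.png

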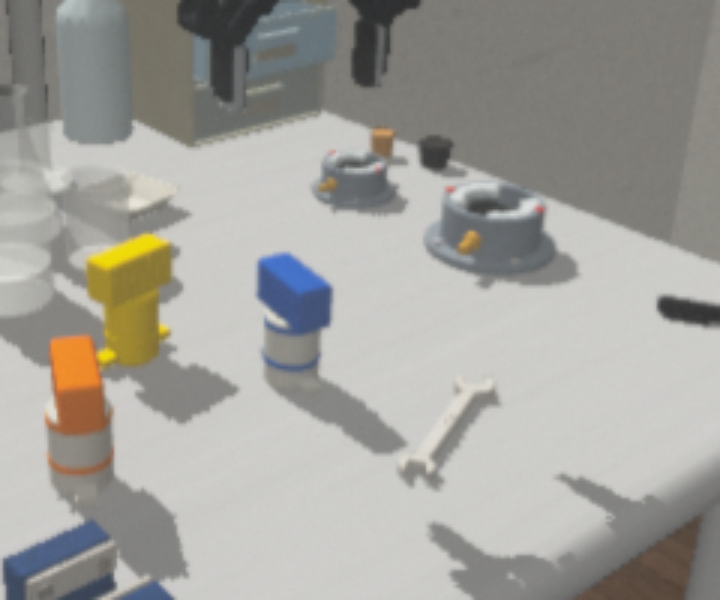

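The blue cartridge, at crop (293,320), is untouched, and the fingers are above it on either side. Nothing is in the way, so I'm descending.

Request:
apply_moves(targets=[[0.05, -0.002, -0.0005, 0, 0, 0, 1], [0.08, -0.002, -0.0005, 0, 0, 0, 1], [0.106, -0.002, -0.0005, 0, 0, 0, 1], [0.106, -0.002, -0.0005, 0, 0, 0, 1], [0.106, -0.002, -0.0005, 0, 0, 0, 1], [0.106, -0.002, -0.0005, 0, 0, 0, 1]])

```text
time: 2.55
tool_pos: [0.4892, 0.1686, 0.0557]
tool_rot: [[0.003, -0.151, -0.989], [0.0, -0.989, 0.151], [-1.0, -0.001, -0.003]]
ft_force: [-0.2, 0.3, -0.3]
grip_width: 0.998
```

```bash
python3 -c "
from mv import *
go(.488,.1694,.053,-98.6)
import cv2
cv2.imwrite('pics/s2.png',cv2.resize(robot.get_image('scene')[120:270,200:360],None,fx=4,fy=4))"
```

```text
t 2.55 tcp [0.4892 0.1686 0.0557] yaw -98.67 F [-0.2  0.3 -0.3] grip 0.998
row: [ 0.0027 -0.0006  0.0013 -0.0732] tilt [ 2.8e-03  3.0e-04 -1.0e+00]
```

View pics/s2.png

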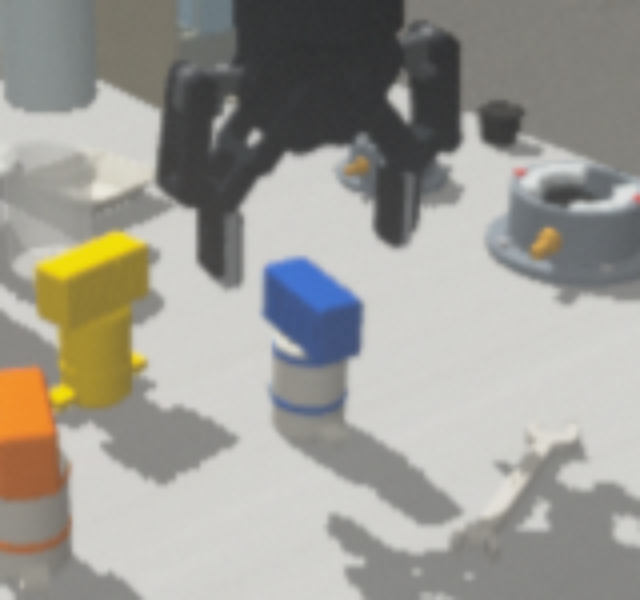

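```bash
python3 - <<'E'
from h import *
for z in(.05,.056,.069,.08): print(z,((proj("scene",[[.4892,.1686,z]])[0]-[200,120])*4).round(), [((q-[200,120])*4).round() for q in proj("scene",[[.4892-.006,.1686-.042,z],[.4892+.006,.1686+.042,z]])])
im=robot.get_image("top");cv2.imwrite("pics/t2.png",cv2.resize(im[170:290,170:310],None,fx=5,fy=5))
E
```

```text
0.05 [306. 332.] [array([380., 312.]), array([229., 353.])]
0.056 [307. 321.] [array([380., 301.]), array([229., 341.])]
0.069 [307. 296.] [array([381., 277.]), array([229., 317.])]
0.08 [308. 276.] [array([383., 257.]), array([230., 295.])]
```

View pics/t2.png

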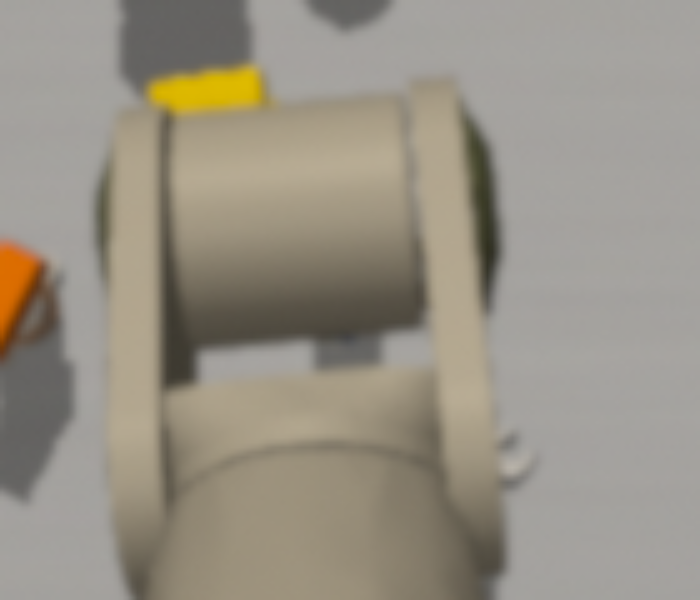

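```bash
python3 - <<'E'
from h import *
im=robot.get_image("scene");print(robot.sense()["tool_pos"])
S=4
v=cv2.resize(im[120:270,200:360],None,fx=S,fy=S,interpolation=cv2.INTER_CUBIC)
a=np.radians(-98.6)
for tip,col in((.069,(0,255,0)),(.082,(255,0,255))):
  for sg in(1,-1):
    # finger: along a offset ~.05, thickness .013
    x,y=.4892+sg*.0495*np.cos(a),.1686+sg*.0495*np.sin(a)
    P=((proj("scene",box(x,y,a,tip,tip+.03,L=.014,W=.022))-[200,120])*S).astype(np.int32)
    for i in range(8):
      for j in(1,2,4):
        if i^j>i: cv2.line(v,tuple(map(int,P[i])),tuple(map(int,P[i^j])),col,1)
P=((proj("scene",box(.4885,.1694,np.radians(-8.6),.05,.08))-[200,120])*S).astype(np.int32)
for i in range(8):
  for j in(1,2,4):
    if i^j>i: cv2.line(v,tuple(map(int,P[i])),tuple(map(int,P[i^j])),(0,255,255),1)
cv2.imwrite("pics/s3.png",v)
E
```

```text
[0.48892044 0.16889193 0.0552189 ]
```

View pics/s3.png

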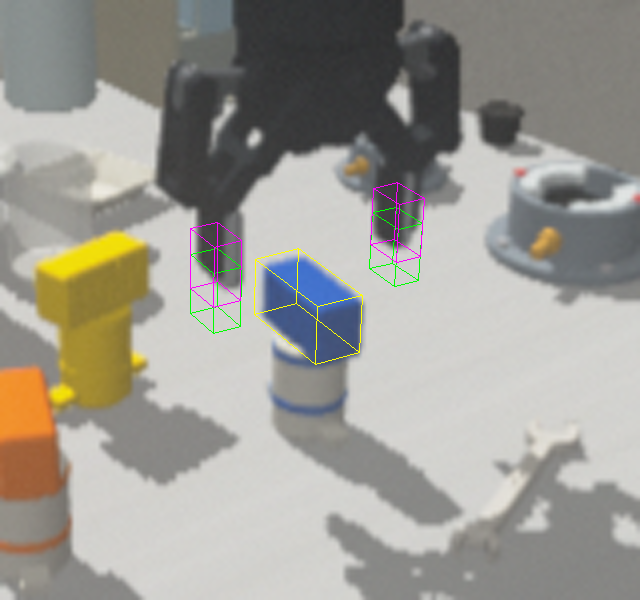

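The overlay shows the open fingertips about 20 mm higher than I expected. Tips are at crop (220,280) and (395,243); predicted were about (215,325) and (395,285). Before gripping I'll raise the arm, close the hand part-way in free air and measure the real tip position.

Request:
apply_moves(targets=[[-0.05, 0, 0, 0, 0, 0, 1], [-0.1, 0, 0, 0, 0, 0, -0.3], [-0.1, 0, 0, 0, 0, 0, -0.3], [-0.1, 0, 0, 0, 0, 0, -0.3], [-0.1, 0, 0, 0, 0, 0, -0.3], [-0.1, 0, 0, 0, 0, 0, -0.3], [-0.1, 0, 0, 0, 0, 0, -0.3]], squeeze=80)

```text
time: 3.4
tool_pos: [0.488, 0.1689, 0.1531]
tool_rot: [[-0.002, -0.15, -0.989], [-0.0, -0.989, 0.15], [-1.0, 0.0, 0.002]]
ft_force: [0.8, -0.6, 0.2]
grip_width: 0.35
```

```bash
python3 - <<'E'
from h import *
s=robot.sense();print(s["time"],s["tool_pos"],s["grip_width"])
im=robot.get_image("scene");p=s["tool_pos"]
S=4
v=cv2.resize(im[60:210,200:360],None,fx=S,fy=S,interpolation=cv2.INTER_CUBIC)
for dz in(0,.01,.0187,.03,.054+.0187):
  q=((proj("scene",[p+[0,0,dz]])[0]+.5-[200,60])*S)
  cv2.drawMarker(v,tuple(map(int,q)),(0,0,255),0,10,1)
cv2.imwrite("pics/s4.png",v)
E
```

```text
3.4 [0.4880073  0.16888849 0.15314438] 0.3500416881940916
```

View pics/s4.png

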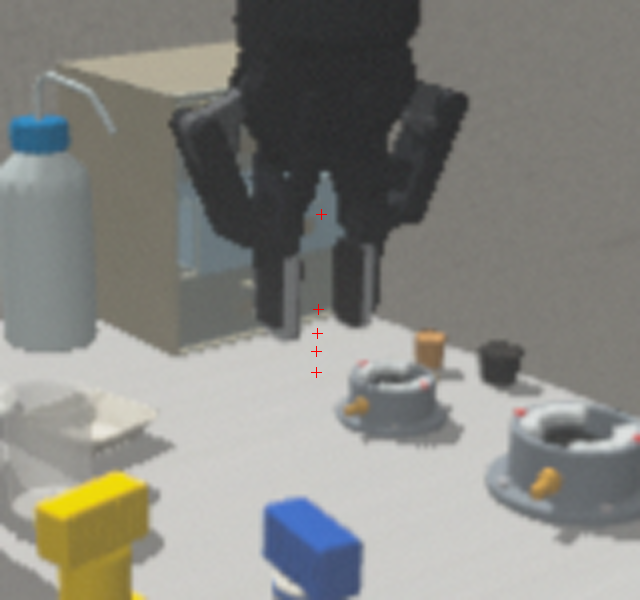

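```bash
python3 - <<'E'
from h import *
from mv import go
b=back("top",(288,225),0);print(b,back("top",(253,268),0))
go(b[0],b[1],.04,-98.6)
E
```

```text
[0.49566029 0.04052303] [0.38475197 0.13051384]
t 3.45 tcp [0.4881 0.1689 0.1533] yaw -98.63 F [-0.6 -0.2  0.5] grip 0.354
row: [ 0.1133  0.1258 -0.0267 -0.0337] tilt [-1.5e-03 -2.0e-04 -1.0e+00]
```

Request:
apply_moves(targets=[[0, 0.05, -0.01, 0, 0, 0, -1], [0, 0.1, -0.02, 0, 0, 0, -1], [0.03, 0.126, -0.027, 0, 0, 0, -1], [0.08, 0.126, -0.027, 0, 0, 0, -1], [0.113, 0.126, -0.027, 0, 0, 0, -1], [0.113, 0.126, -0.027, 0, 0, 0, -1], [0.113, 0.126, -0.027, 0, 0, 0, -1], [0.123, 0.126, -0.027, 0, 0, 0, -1], [0.133, 0.126, -0.027, 0, 0, 0, -1], [0.133, 0.126, -0.027, 0, 0, 0, -1]])

```text
time: 4.45
tool_pos: [0.4958, 0.0405, 0.0205]
tool_rot: [[-0.001, -0.15, -0.989], [0.0, -0.989, 0.15], [-1.0, 0.0, 0.001]]
ft_force: [0.0, 0.3, 0.6]
grip_width: 0.002
```

```bash
python3 - <<'E'
from h import *
s=robot.sense();print(s["time"],s["tool_pos"],s["grip_width"],s["ft_force"])
im=robot.get_image("scene");p=s["tool_pos"]
S=4
v=cv2.resize(im[100:250,220:380],None,fx=S,fy=S,interpolation=cv2.INTER_CUBIC)
for dz in(-p[2],0,.0187):
  q=((proj("scene",[p+[0,0,dz]])[0]+.5-[220,100])*S)
  cv2.drawMarker(v,tuple(map(int,q)),(0,0,255),0,10,1)
cv2.imwrite("pics/s5.png",v)
E
```

```text
4.45 [0.49579112 0.04049874 0.02047346] 0.0023256055341955113 [0.04512937 0.30603755 0.58628885]
```

View pics/s5.png

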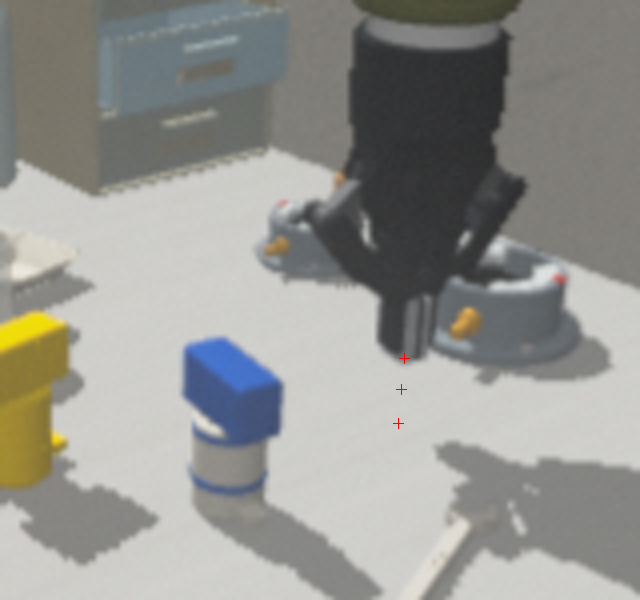

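Request:
apply_moves(targets=[[0.008, 0, 0, 0, 0, 0, -1], [0.014, 0, 0, 0, 0, 0, -1], [0.017, 0, 0, 0, 0, 0, -1], [0.019, 0, 0, 0, 0, 0, -1], [0.019, 0, 0, 0, 0, 0, -1]], squeeze=40)

```text
time: 5.0
tool_pos: [0.4961, 0.0403, 0.0018]
tool_rot: [[-0.0, -0.15, -0.989], [0.0, -0.989, 0.15], [-1.0, -0.0, 0.0]]
ft_force: [-0.4, -0.2, 0.1]
grip_width: 0.0
```

```bash
python3 - <<'E'
from h import *
s=robot.sense();print(s["time"],s["tool_pos"],s["grip_width"],s["ft_force"])
im=robot.get_image("scene");p=s["tool_pos"]
S=4
v=cv2.resize(im[100:250,220:380],None,fx=S,fy=S,interpolation=cv2.INTER_CUBIC)
for dz in(-p[2],.0187):
  q=((proj("scene",[p+[0,0,dz]])[0]+.5-[220,100])*S)
  cv2.drawMarker(v,tuple(map(int,q)),(0,0,255),0,10,1)
cv2.imwrite("pics/s6.png",v)
t=robot.get_image("top");cv2.imwrite("pics/t6.png",cv2.resize(t[130:290,200:370],None,fx=4,fy=4))
E
```

```text
5.0 [0.49607728 0.04033218 0.00176911] 0.00014829424059487677 [-0.36170322 -0.20675964  0.11820112]
```

View pics/s6.png

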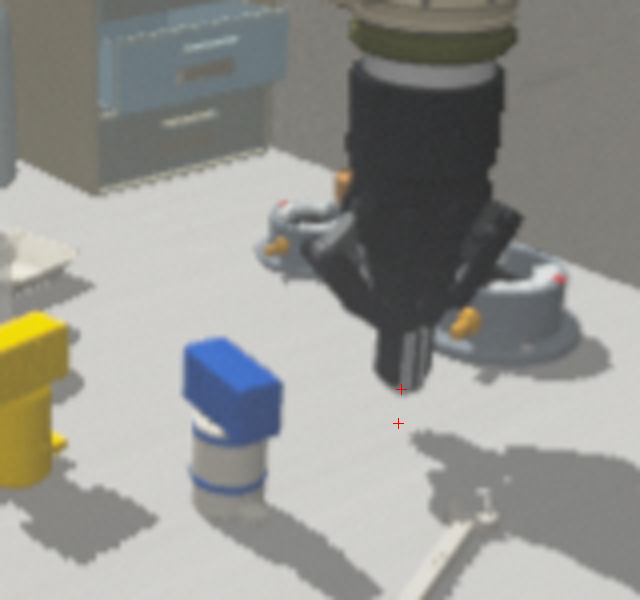

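View pics/t6.png

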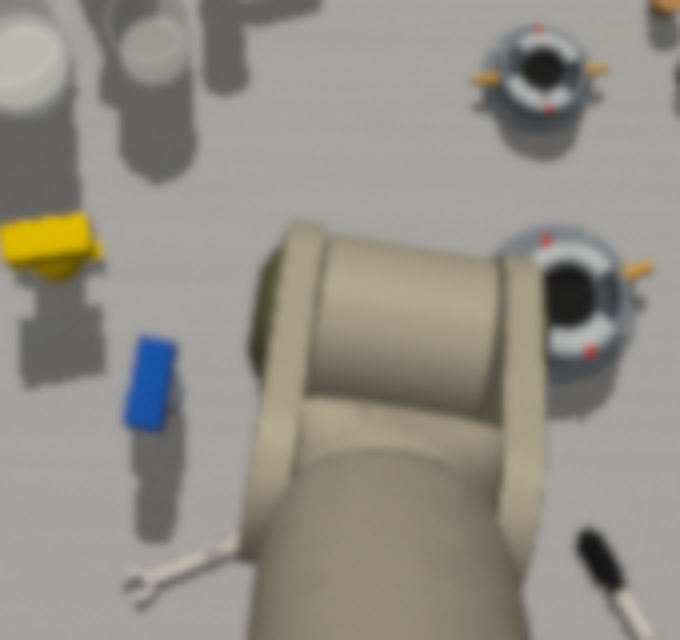

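The tip looks about 19 mm above the reported TCP, and its shadow is detached from it, with no contact at z=0.002. I'm checking with tiny steps and the force reading.

Request:
apply_moves(targets=[[0.0015, 0, 0, 0, 0, 0, -1], [0.0025, 0, 0, 0, 0, 0, -1], [0.0025, 0, 0, 0, 0, 0, -1]])

```text
time: 5.4
tool_pos: [0.4961, 0.0403, -0.0006]
tool_rot: [[-0.0, -0.15, -0.989], [-0.0, -0.989, 0.15], [-1.0, 0.0, 0.0]]
ft_force: [0.1, 0.1, 0.5]
grip_width: 0.0
```

Request:
apply_moves(targets=[[0.001, 0, 0, 0, 0, 0, -1], [0.002, 0, 0, 0, 0, 0, -1]])

```text
time: 5.6
tool_pos: [0.4962, 0.0403, -0.0025]
tool_rot: [[0.0, -0.15, -0.989], [-0.0, -0.989, 0.15], [-1.0, -0.0, -0.0]]
ft_force: [-0.6, -0.7, -0.7]
grip_width: 0.001
```

Request:
apply_moves(targets=[[0.003, 0, 0, 0, 0, 0, -1], [0.006, 0, 0, 0, 0, 0, -1], [0.009, 0, 0, 0, 0, 0, -1], [0.01, 0, 0, 0, 0, 0, -1]])

```text
time: 6.0
tool_pos: [0.496, 0.0404, -0.0129]
tool_rot: [[-0.001, -0.15, -0.989], [0.0, -0.989, 0.15], [-1.0, -0.0, 0.001]]
ft_force: [-0.8, -0.1, 0.1]
grip_width: 0.002
```

```bash
python3 - <<'E'
from h import *
s=robot.sense();print(s["time"],s["tool_pos"],s["grip_width"],s["ft_force"])
im=robot.get_image("scene");p=s["tool_pos"]
S=8
v=cv2.resize(im[160:230,280:350],None,fx=S,fy=S,interpolation=cv2.INTER_CUBIC)
for dz in(-p[2],.0187):
  q=((proj("scene",[p+[0,0,dz]])[0]+.5-[280,160])*S)
  cv2.drawMarker(v,tuple(map(int,q)),(0,0,255),0,10,1)
cv2.imwrite("pics/s7.png",v)
E
```

```text
6.0 [ 0.49596732  0.04036275 -0.01292796] 0.0015958243390779517 [-0.79831626 -0.10990961  0.05005632]
```

View pics/s7.png

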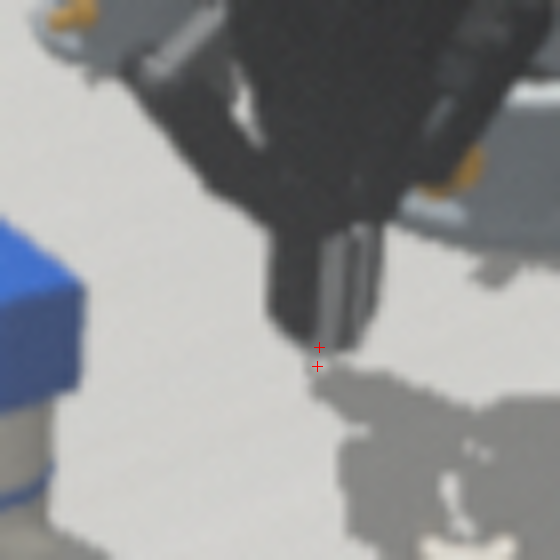

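Confirmed: at a reported z of −0.013 there is still no contact, and the tip and its shadow nearly meet at crop (320,350). The finger ends therefore sit about 18.7 mm behind the reported point, which is pinch_z. I'll use tip z = reported z + 0.019. Next I'm refitting the blue bar.

```bash
cat > fit.py <<'E'
from h import *
def mask(im,c,r):
    b,g,rr=[im[...,i].astype(float) for i in range(3)]
    d=b-rr;m=np.zeros_like(d);m[c[1]-r:c[1]+r,c[0]-r:c[0]+r]=1
    return np.clip((d+5)/(np.percentile(d[m>0][d[m>0]>50],50)*.9+5),0,1)*m
def cyl(x,y,z0,z1,r=.019):
    a=np.linspace(0,6.28,24);return [[x+r*np.cos(t),y+r*np.sin(t),z] for t in a for z in(z0,z1)]
def fit(M,x0,a0s,zf=0.,ns=("top",)):
    def cost(p):
        e=0
        for n in ns:
            h=hull(n,box(p[0],p[1],p[2],zf+.05,zf+.08)); ig=hull(n,cyl(p[0],p[1],zf,zf+.05))
            w=1-np.clip(ig-h,0,1)
            e+=(w*(h-M[n])**2).sum()
        return e
    rs=[minimize(cost,[*x0,a],method="Nelder-Mead",options=dict(initial_simplex=np.array([*x0,a])+np.array([[0,0,0],[.006,0,0],[0,.006,0],[0,0,.2]]),xatol=1e-5)) for a in a0s]
    b=min(rs,key=lambda r:r.fun);return b.x[:2].round(4),np.degrees(b.x[2]).round(2),round(b.fun,2)
E
python3 - <<'E'
from fit import *
t=cv2.imread("pics/top0.png");s=cv2.imread("pics/scene0.png")
M={"top":mask(t,(238,226),18),"scene":mask(s,(278,203),25)}
for ns in(("top",),("scene",),("top","scene")): print(ns,fit(M,back("top",(238,226),.08),(-.3,-.15,0),0,ns))
from mv import go
go(.488,.169,.16,-98.6)
E
```

```text
('top',) (array([0.4883, 0.1692]), np.float64(-8.63), np.float64(17.71))
('scene',) (array([0.4868, 0.1695]), np.float64(-13.46), np.float64(22.43))
('top', 'scene') (array([0.4878, 0.1691]), np.float64(-13.16), np.float64(45.36))
t 6.05 tcp [ 0.496   0.0404 -0.0129] yaw -98.63 F [-0.1  0.3 -0.1] grip -0.0
row: [-0.1729 -0.126   0.0272 -0.0296] tilt [-7.e-04  1.e-04 -1.e+00]
```

Request:
apply_moves(targets=[[-0.05, 0, 0, 0, 0, 0, -1], [-0.1, 0, 0, 0, 0, 0, 0], [-0.14, -0.02, 0.005, 1, 0, 0, 1], [-0.155, -0.06, 0.012, 2, 0, 0, 1], [-0.155, -0.1, 0.022, 2.4, 0, 0, 1], [-0.155, -0.126, 0.0275, 2.4, 0, 0, 1], [-0.155, -0.126, 0.0275, 2.4, 0, 0, 1], [-0.155, -0.126, 0.0275, 2.4, 0, 0, 1], [-0.155, -0.126, 0.0275, 2.4, 0, 0, 1]], squeeze=80)

```text
time: 6.95
tool_pos: [0.488, 0.1682, 0.1424]
tool_rot: [[-0.0, -0.192, -0.981], [-0.0, -0.981, 0.192], [-1.0, 0.0, 0.0]]
ft_force: [0.6, -0.2, 0.2]
grip_width: 0.997
```

```bash
python3 -c "
from mv import *
go(.4878,.1692,.034,-101)"
```

```text
t 6.95 tcp [0.488  0.1682 0.1424] yaw -101.08 F [ 0.6 -0.2  0.2] grip 0.997
row: [ 0.1084 -0.0009  0.0004 -0.0767] tilt [-3.e-04 -2.e-04 -1.e+00]
```

Request:
apply_moves(targets=[[0.05, -0.001, 0, 0, 0, 0, 1], [0.085, -0.001, 0, 0, 0, 0, 1], [0.1, -0.001, 0, 0, 0, 0, 1], [0.108, -0.001, 0, 0, 0, 0, 1], [0.108, -0.001, 0, 0, 0, 0, 1]])

```text
time: 7.45
tool_pos: [0.4881, 0.1693, 0.034]
tool_rot: [[-0.001, -0.192, -0.981], [-0.0, -0.981, 0.192], [-1.0, 0.0, 0.001]]
ft_force: [0.2, -0.5, 0.2]
grip_width: 0.997
```

```bash
python3 -c "
from mv import *
go(.4878,.1692,.034,-101)
import cv2
cv2.imwrite('pics/s8.png',cv2.resize(robot.get_image('scene')[120:270,200:360],None,fx=4,fy=4))"
```

```text
t 7.45 tcp [0.4881 0.1693 0.034 ] yaw -101.1 F [ 0.2 -0.5  0.2] grip 0.997
row: [-0.      0.0001  0.0002 -0.0972] tilt [-1.3e-03 -2.0e-04 -1.0e+00]
```

View pics/s8.png

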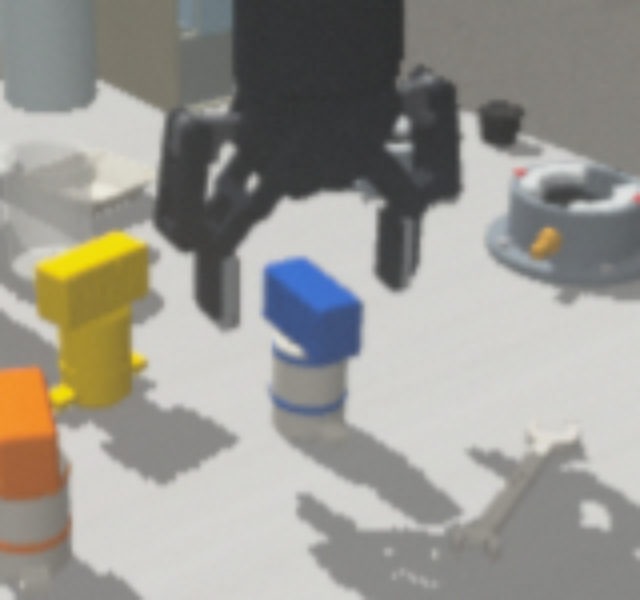

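The fingertips at (230,325) and (400,285) now straddle the bar, centred at about (312,290). I'm closing.

Request:
apply_moves(targets=[[0, 0, 0, 0, 0, 0, -1], [0, 0, 0, 0, 0, 0, -1], [0, 0, 0, 0, 0, 0, -1], [0, 0, 0, 0, 0, 0, -1], [0, 0, 0, 0, 0, 0, -1], [0, 0, 0, 0, 0, 0, -1], [0, 0, 0, 0, 0, 0, -1]], squeeze=80)

```text
time: 8.2
tool_pos: [0.4883, 0.1701, 0.035]
tool_rot: [[0.001, -0.191, -0.982], [0.0, -0.982, 0.191], [-1.0, -0.0, -0.001]]
ft_force: [-1.7, 0.2, 6.5]
grip_width: 0.268
```

```bash
python3 -c "
from mv import *
go(.546,-.0907,.11,0.1)
import cv2
cv2.imwrite('pics/s9.png',cv2.resize(robot.get_image('scene')[120:270,200:360],None,fx=4,fy=4))"
```

```text
t 8.2 tcp [0.4883 0.1701 0.035 ] yaw -101.03 F [-1.7  0.2  6.5] grip 0.268
row: [-7.500000e-02  2.449000e-01 -1.065000e-01 -1.011314e+02] tilt [ 9.e-04  1.e-04 -1.e+00]
```

View pics/s9.png

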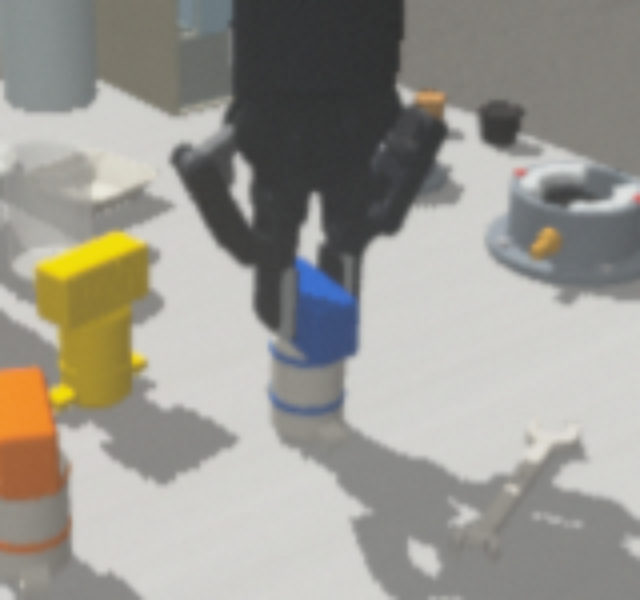

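Request:
apply_moves(targets=[[-0.03, 0, 0, 0, 0, 0, -1], [-0.07, 0, 0, 0, 0, 0, -1], [-0.1, 0.02, -0.01, -5, 0, 0, -1], [-0.1, 0.06, -0.025, -13, 0, 0, -1], [-0.1, 0.1, -0.04, -21, 0, 0, -1], [-0.1, 0.14, -0.06, -29, 0, 0, -1], [-0.1, 0.18, -0.08, -37, 0, 0, -1], [-0.1, 0.21, -0.095, -45, 0, 0, -1], [-0.1, 0.235, -0.102, -53, 0, 0, -1], [-0.1, 0.245, -0.1065, -61, 0, 0, -1]])

```text
time: 9.25
tool_pos: [0.5456, -0.0932, 0.1339]
tool_rot: [[-0.001, 0.768, -0.641], [0.0, -0.641, -0.768], [-1.0, -0.001, 0.001]]
ft_force: [0.5, 1.5, -2.1]
grip_width: 0.266
```

```bash
python3 -c "
from mv import *
go(.546,-.0907,.12,0.1)"
```

```text
t 9.25 tcp [ 0.5456 -0.0932  0.1339] yaw -39.84 F [ 0.5  1.5 -2.1] grip 0.266
row: [ 1.39000e-02 -1.30000e-03 -2.20000e-03 -3.99363e+01] tilt [-0.001  0.    -1.   ]
```

Request:
apply_moves(targets=[[0, -0.001, -0.002, -8.5, 0, 0, -1], [0, -0.001, -0.002, -17, 0, 0, -1], [0.005, -0.001, -0.002, -25, 0, 0, -1], [0.01, -0.001, -0.002, -33, 0, 0, -1], [0.014, -0.001, -0.002, -40, 0, 0, -1], [0.014, -0.001, -0.002, -40, 0, 0, -1], [0.014, -0.001, -0.002, -40, 0, 0, -1]])

```text
time: 9.95
tool_pos: [0.5461, -0.0886, 0.1204]
tool_rot: [[-0.001, 1.0, -0.004], [0.0, -0.004, -1.0], [-1.0, -0.001, -0.0]]
ft_force: [-0.9, -0.3, -1.2]
grip_width: 0.267
```

```bash
python3 - <<'E'
from fit import *
from mv import go
go(.546,-.0907,.1,0.1)
im=robot.get_image("scene");v=cv2.resize(im[80:220,270:410],None,fx=4,fy=4,interpolation=cv2.INTER_CUBIC)
t=robot.get_image("top");w=cv2.resize(t[150:250,290:390],None,fx=5.6,fy=5.6)
p=robot.sense()["tool_pos"]
# overlay model of cartridge under tool and head rim
f=p-np.array([0,0,.0345]); f[2]=p[2]-.0345
def poly(n,P,col,o,img,S):
    q=((proj(n,P)+.5-o)*S).astype(np.int32);cv2.polylines(img,[q],True,col,1)
a=np.linspace(0,2*np.pi,40)
circ=lambda c,r,z:[[c[0]+r*np.cos(k),c[1]+r*np.sin(k),z] for k in a]
poly("scene",circ(f,.018,f[2]),(0,0,255),[270,80],v,4)
poly("scene",circ(f,.018,f[2]+.05),(0,0,255),[270,80],v,4)
poly("scene",circ((.545,-.0895),.022,.042),(0,255,0),[270,80],v,4)
cv2.imwrite("pics/s10.png",v);cv2.imwrite("pics/t10.png",w)
E
```

```text
t 9.95 tcp [ 0.5461 -0.0886  0.1204] yaw -0.22 F [-0.9 -0.3 -1.2] grip 0.267
row: [ 2.040e-02 -1.000e-04  2.100e-03 -3.194e-01] tilt [-5.e-04  2.e-04 -1.e+00]
```

View pics/s10.png

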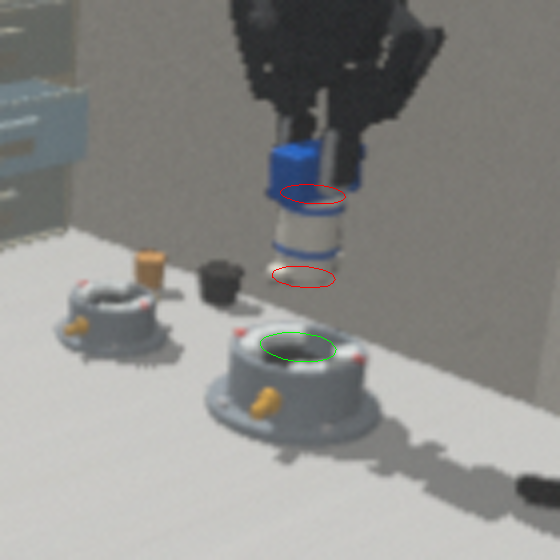

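View pics/t10.png

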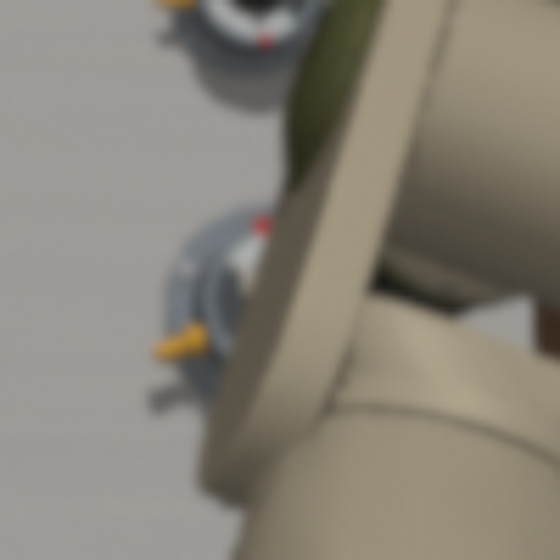

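The scene view shows the blue cartridge hanging straight above the larger head, with its foot at crop (304,275) over the opening at (298,347). The modelled foot ellipse matches. I'm lowering to just above the lip and trimming the 2 mm lateral error.

Request:
apply_moves(targets=[[0.01, 0, 0.002, 0, 0, 0, -1], [0.02, 0, 0.002, -0.3, 0, 0, -1], [0.03, 0, 0.002, -0.3, 0, 0, -1], [0.037, 0, 0.002, -0.3, 0, 0, -1], [0.037, 0, 0.002, -0.3, 0, 0, -1]])

```text
time: 10.55
tool_pos: [0.5457, -0.0905, 0.0821]
tool_rot: [[-0.002, 1.0, 0.004], [0.001, 0.004, -1.0], [-1.0, -0.002, -0.001]]
ft_force: [0.6, 0.9, -1.5]
grip_width: 0.264
```

```bash
python3 - <<'E'
from fit import *
from mv import go
go(.546,-.0907,.0545,0.1)
im=robot.get_image("scene");v=cv2.resize(im[100:200,290:390],None,fx=6,fy=6,interpolation=cv2.INTER_CUBIC)
cv2.imwrite("pics/s11.png",v)
E
```

```text
t 10.55 tcp [ 0.5457 -0.0905  0.0821] yaw 0.26 F [ 0.6  0.9 -1.5] grip 0.264
row: [0.0276 0.0003 0.0002 0.1562] tilt [-2.3e-03  9.0e-04 -1.0e+00]
```

View pics/s11.png

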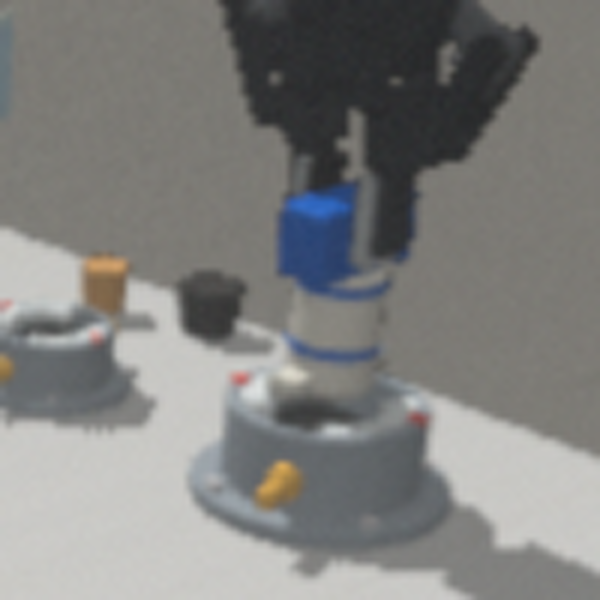

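The foot is just above the lip, and the left lug at (290,378) is over the +y slot. I'm lowering gently through the lip while watching the force.

Request:
apply_moves(targets=[[0.004, 0, 0, 0, 0, 0, -1], [0.007, 0, 0, 0, 0, 0, -1], [0.01, 0, 0, 0, 0, 0, -1], [0.013, 0, 0, 0, 0, 0, -1], [0.013, 0, 0, 0, 0, 0, -1]])

```text
time: 11.1
tool_pos: [0.5461, -0.0906, 0.0701]
tool_rot: [[-0.001, 1.0, 0.005], [0.0, 0.005, -1.0], [-1.0, -0.001, -0.0]]
ft_force: [-0.3, -0.1, -1.3]
grip_width: 0.264
```

Foot at about 35 mm with no contact, so it is inside the opening. I'm pressing on against the spring.

Request:
apply_moves(targets=[[0.004, 0, 0, 0, 0, 0, -1], [0.008, 0, 0, 0, 0, 0, -1], [0.011, 0, 0, 0, 0, 0, -1], [0.011, 0, 0, 0, 0, 0, -1]])

```text
time: 11.5
tool_pos: [0.5465, -0.0907, 0.0595]
tool_rot: [[0.001, 1.0, 0.005], [-0.0, 0.005, -1.0], [-1.0, 0.001, 0.0]]
ft_force: [0.4, -0.6, 3.4]
grip_width: 0.265
```

Request:
apply_moves(targets=[[0.003, 0, 0, 0, 0, 0, -1], [0.005, 0, 0, 0, 0, 0, -1], [0.007, 0, 0, 0, 0, 0, -1], [0.007, 0, 0, 0, 0, 0, -1], [0.007, 0, 0, 0, 0, 0, -1]])

```text
time: 12.0
tool_pos: [0.5465, -0.0908, 0.0527]
tool_rot: [[0.001, 1.0, 0.005], [-0.0, 0.005, -1.0], [-1.0, 0.001, 0.0]]
ft_force: [-0.9, 0.9, 5.1]
grip_width: 0.263
```

```bash
python3 - <<'E'
from fit import *
from mv import go
go(.546,-.0907,.0525,-69.9)
im=robot.get_image("scene");v=cv2.resize(im[100:200,290:390],None,fx=6,fy=6,interpolation=cv2.INTER_CUBIC)
cv2.imwrite("pics/s12.png",v)
E
```

```text
t 12.0 tcp [ 0.5465 -0.0908  0.0527] yaw 0.26 F [-0.9  0.9  5.1] grip 0.263
row: [ 2.00000e-04 -5.00000e-04 -1.00000e-04  7.01648e+01] tilt [ 8.e-04 -2.e-04 -1.e+00]
```

View pics/s12.png

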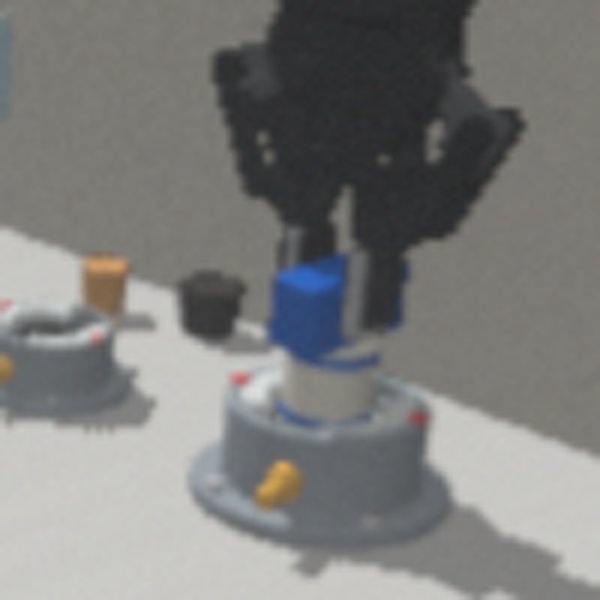

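The lugs are through: force is up 6.5 N, as expected for a foot at about 18 mm. I'm turning clockwise in two parts.

Request:
apply_moves(targets=[[0, 0, 0, 6, 0, 0, -1], [0, 0, 0, 12, 0, 0, -1], [0, 0, 0, 18, 0, 0, -1], [0, 0, 0, 24, 0, 0, -1], [0, 0, 0, 30, 0, 0, -1], [0, 0, 0, 35, 0, 0, -1], [0, 0, 0, 35, 0, 0, -1]])

```text
time: 12.75
tool_pos: [0.5464, -0.0909, 0.0527]
tool_rot: [[0.0, 0.82, -0.572], [-0.0, -0.572, -0.82], [-1.0, 0.001, 0.0]]
ft_force: [0.8, -0.7, 6.1]
grip_width: 0.263
```

Request:
apply_moves(targets=[[0, 0, 0, 6, 0, 0, -1], [0, 0, 0, 12, 0, 0, -1], [0, 0, 0, 18, 0, 0, -1], [0, 0, 0, 24, 0, 0, -1], [0, 0, 0, 30, 0, 0, -1], [0, 0, 0, 35, 0, 0, -1], [0, 0, 0, 35, 0, 0, -1], [0, 0, 0, 35, 0, 0, -1]])

```text
time: 13.55
tool_pos: [0.5463, -0.0908, 0.0527]
tool_rot: [[0.0, 0.346, -0.938], [-0.0, -0.938, -0.346], [-1.0, 0.0, -0.0]]
ft_force: [-0.5, -1.5, 6.6]
grip_width: 0.265
```

```bash
python3 - <<'E'
from fit import *
from mv import go
go(.546,-.0907,.0525,-69.9)
print(robot.sense()["torque"])
im=robot.get_image("scene");v=cv2.resize(im[100:200,290:390],None,fx=6,fy=6,interpolation=cv2.INTER_CUBIC)
cv2.imwrite("pics/s13.png",v)
E
```

```text
t 13.55 tcp [ 0.5463 -0.0908  0.0527] yaw -69.74 F [-0.5 -1.5  6.6] grip 0.265
row: [ 0.0002 -0.0002  0.0003  0.1609] tilt [ 2.e-04 -2.e-04 -1.e+00]
[ 0.02177273  0.1492938  -0.01221136]
```

View pics/s13.png

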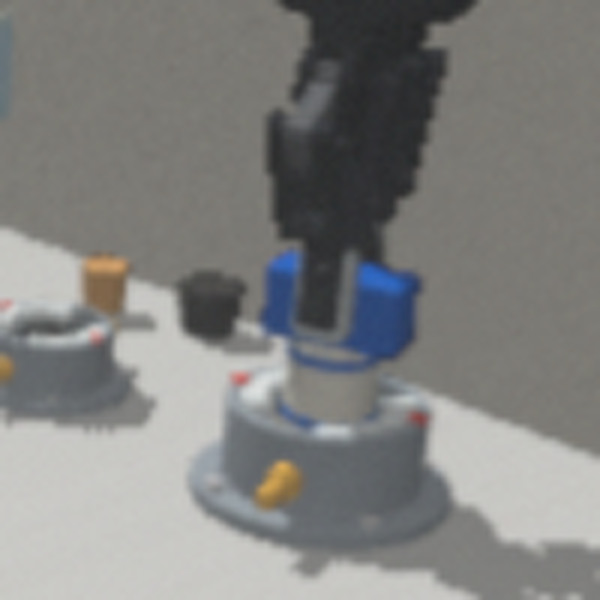

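The bar now lies along the two red marks at (240,378) and (418,417). I'm easing up until the lugs seat, then opening.

Request:
apply_moves(targets=[[-0.002, 0, 0, 0, 0, 0, -1], [-0.004, 0, 0, 0, 0, 0, -1], [-0.0045, 0, 0, 0, 0, 0, -1], [-0.0045, 0, 0, 0, 0, 0, -0.2], [-0.0045, 0, 0, 0, 0, 0, 0], [-0.0045, 0, 0, 0, 0, 0, 0.5], [-0.0045, 0, 0, 0, 0, 0, 0.5], [-0.0045, 0, 0, 0, 0, 0, 0.5]])

```text
time: 14.4
tool_pos: [0.5462, -0.0906, 0.0568]
tool_rot: [[-0.0, 0.346, -0.938], [0.0, -0.938, -0.346], [-1.0, -0.0, 0.0]]
ft_force: [-0.9, -0.7, -0.7]
grip_width: 0.753
```

Request:
apply_moves(targets=[[-0.03, 0, 0, 0, 0, 0, 0.5], [-0.07, 0, 0, 0, 0, 0, 0.5], [-0.12, 0, 0, 0, 0, 0, 0.5], [-0.15, 0, 0, 0, 0, 0, 0.5], [-0.15, 0.05, 0.03, 0, 0, 0, 0.5], [-0.15, 0.1, 0.06, 0, 0, 0, 0.5], [-0.15, 0.14, 0.09, 0, 0, 0, 0.5], [-0.15, 0.18, 0.12, 0, 0, 0, 0.5], [-0.15, 0.18, 0.12, 0, 0, 0, 0.5]])

```text
time: 15.3
tool_pos: [0.4945, -0.305, 0.2066]
tool_rot: [[-0.001, 0.343, -0.939], [-0.0, -0.939, -0.343], [-1.0, 0.0, 0.001]]
ft_force: [-0.8, 0.7, -0.5]
grip_width: 0.751
```

```bash
python3 - <<'E'
from fit import *
s=robot.sense();print(s["time"],s["tool_pos"],s["ft_force"],s["grip_width"])
im=robot.get_image("scene");t=robot.get_image("top")
cv2.imwrite("pics/s14r.png",im);cv2.imwrite("pics/t14r.png",t)
v=cv2.resize(im[100:200,290:390],None,fx=4,fy=4,interpolation=cv2.INTER_CUBIC)
w=cv2.resize(t[155:255,290:390],None,fx=4,fy=4,interpolation=cv2.INTER_CUBIC)
cv2.imwrite("pics/f14.png",np.hstack([v,w]))
E
```

```text
15.3 [ 0.4944907  -0.30499394  0.2065595 ] [-0.76007761  0.7257753  -0.52517014] 0.7514267988364902
```

View pics/f14.png

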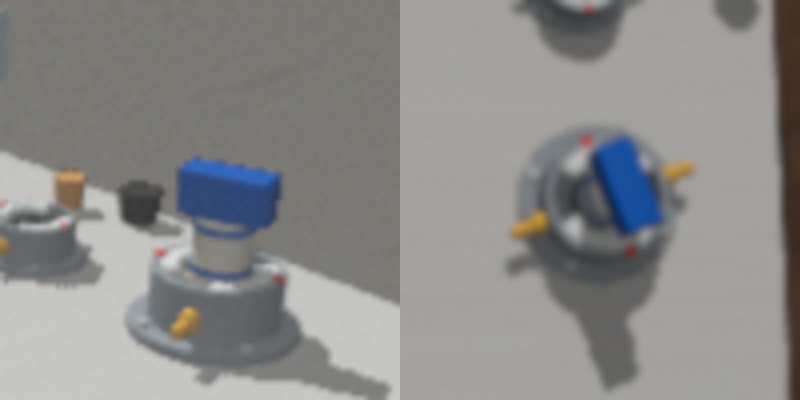

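View pics/t14r.png

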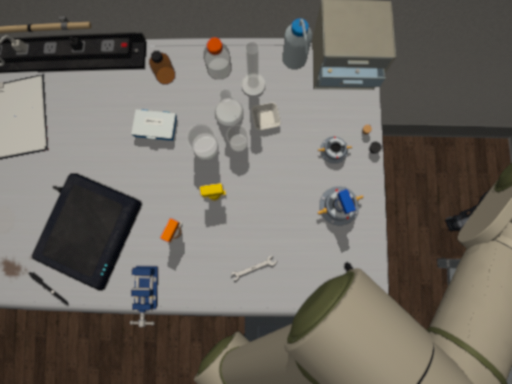

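```bash
python3 - <<'E'
from fit import *
im=cv2.imread("pics/s14r.png");t=cv2.imread("pics/t14r.png")
M={"top":mask(t,(347,201),16),"scene":mask(im,(347,149),18)}
for zf in(.019,.023,.027,.031):
  for ns in(("top",),("scene",),("top","scene")): print(zf,ns,fit(M,(.546,-.09),(.2,.35,.5),zf,ns))
print(back("top",(171,230),.08))
d=cv2.absdiff(t,cv2.imread("pics/top0.png"))[210:255,150:195];print("orange diff",d.max(),d.mean())
E
```

```text
0.019 ('top',) (array([ 0.5479, -0.0942]), np.float64(22.7), np.float64(28.98))
0.019 ('scene',) (array([ 0.5529, -0.1003]), np.float64(30.78), np.float64(18.03))
0.019 ('top', 'scene') (array([ 0.5491, -0.096 ]), np.float64(25.21), np.float64(67.45))
0.023 ('top',) (array([ 0.547 , -0.0935]), np.float64(22.04), np.float64(30.89))
0.023 ('scene',) (array([ 0.5456, -0.0915]), np.float64(34.26), np.float64(22.49))
0.023 ('top', 'scene') (array([ 0.5471, -0.0934]), np.float64(25.67), np.float64(59.63))
0.027 ('top',) (array([ 0.5466, -0.0928]), np.float64(22.07), np.float64(31.57))
0.027 ('scene',) (array([ 0.5385, -0.0826]), np.float64(35.66), np.float64(27.03))
0.027 ('top', 'scene') (array([ 0.5456, -0.0917]), np.float64(24.7), np.float64(97.09))
0.031 ('top',) (array([ 0.5465, -0.0914]), np.float64(20.77), np.float64(33.29))
0.031 ('scene',) (array([ 0.5313, -0.0739]), np.float64(37.03), np.float64(32.81))
0.031 ('top', 'scene') (array([ 0.5448, -0.091 ]), np.float64(24.54), np.float64(145.24))
[0.47515711 0.32783874]
orange diff 5 0.4785185185185185
```

```bash
python3 -c "
from bench import robot
print(robot.sign_off())"
```

```text
the job is handed in; nothing more can be done
None
```

The blue cartridge is fitted and locked in the larger filter head. I gripped it by the bar and lined its lugs up with the slots. I then pressed the foot to about 18 mm, turned it 70° clockwise and eased it up before letting go. The arm was clear of everything when I handed in, at about 15.4 s.

**Last checks**
- **Height:** of the foot heights I tried, the two cameras together fit best at about 23 mm, the locked height.
- **Alignment:** the hand's angle at release puts the bar at about 20.3°, against red marks at about 20.1°. The top camera read 22°, but at the grasp it had read about 2.4° higher than the gripper, so I take that as the same error.
- **Orange cartridge:** its image patch is unchanged from the start.

**What disagreed**
- **Finger ends:** they sat about 19 mm above the reported TCP, which is not what the description says. I found this from the images and a no-contact probe over bare bench, before gripping, and allowed for it.
- **Scene camera:** it gave other bar angles: about −13° against −9° at the start, and 34° at the end. I did not use them.

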